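Lock the cold chisel in the plier clamp

TASK

The cold chisel is to be held for sharpening. Lay it in the two V rests of the blue clamp, plain round end between the open jaws and cutting edge pointing away from the handles, then squeeze the two red handles together until they pass the hard point and snap over into their locked position, and let go. Leave the pointed punch where it lies.

Things in the scene. Friction and masses are not known exactly. Their poses are not given: they have to be found in the camera images.
- chisel_mid (a point): Middle of the loose grey cold chisel lying on the bench (176 mm long, 0.3 kg), on its axis, 10.6 mm over the bench; grasp it here. Long axis y: round shank 21 mm in diameter from y -40 to the butt at y +88; flat blade up to 26 mm wide from y -40 to the cutting edge at y -88 mm.
- seat (a point): Where chisel_mid belongs in the blue-plated clamp fixed to the bench, 42 mm over the bench, +y towards the handles; laid home the chisel's axes match it (15 mm off along y is fine). V rests that centre it at y +44 and -34 mm, each 10 mm long, 43 mm wide, 46 mm tall; between them only the plate, top at 8 mm. Open jaws at y +66, 39 mm apart. Pivot pin at y +121, 55 mm tall.
- squeeze (a point): Midway between the two red handles where they are squeezed together along x (one finger outside each), 42 mm over the bench, 226 mm in +y from seat, same axes. Handles 20 mm tall, from y -40 to +45 mm; here 64 mm over the outsides when open, about 30 when locked; 28 mm of air below. Takes about 7 N on each handle at the peak, then they spring shut and stay.
- clamp_handle (a joint): Angle of each handle in rad (both move alike): 0 open as at the start, hardest at about 0.05, passes centre at 0.115 and then closes by its own spring; about 0.17 locked on the chisel, 0.185 at its stop.
- punch_mid (a point): Middle of a loose steel punch (121 mm long, 16 mm thick, tapering to a point at its -y end, long axis y), 8 mm over the bench. Shorter than the chisel; a bystander to leave alone. Beyond it, at the far right of the bench (y under -0.5 m), stands a tall wooden drawer cabinet: swing the arm clear of it.

How it is judged:
By the outcome, as a careful person would: the job done as asked, in the order asked, and still so for the second after the job is handed in, with the robot touching nothing.
It also fails if it takes over 43 s, if anything falls off the work surface, if the arm or the gripper's body presses on something with over 40 N, if the wrist force passes 120 N, or if a joint passes its speed limit or range.

ROBOT

A 6-joint arm with a two-finger parallel gripper is mounted at the origin on a cart in front of the work surface, level with it; the furniture and walls round the work are solid. World frame = base frame: x ahead of the robot, y to its left, z up, the work surface at z = 0. Lengths are in m, angles in rad, forces in N, time in s.
With the tool pointing down it reaches from about 0.35 to 0.8 m from the base axis. Payload 7.3 kg.
Tool frame: the origin (TCP) lies at the very end of the fingers, on their centre line; the grasp point (between the pads) lies 19 mm behind it; z points along the fingers, y is the line along which they close (so a half turn about z gives the same grasp; the last joint's range is limited). The gripper opens to 85 mm and grips with 20 to 120 N. Pads are 22 mm wide; open, the fingers measure 114 mm over their backs; the gripper's body (76 mm by 85 mm) begins 54 mm behind the grasp point. The pads swing forward as they close: fully open they stand 13 mm farther back than shut.
Start: joints at [-1.459, 0.342, 1.524, -0, 1.275, -0.146], TCP at [0.134, -0.508, 0.231] pointing down, gripper open.
Joint ranges: [-2.53, 2.53], [-0.77, 2.02], [0.04, 2.7], [-1, 4.14], [0.28, 2.66], [-3.11, 3.11]. Speed limits (rad/s): [2.57, 2.57, 3.14, 3.14, 3.14, 3.14].

INTERFACE

Orientations are given as a 3x3 rotation matrix whose columns are the frame's x, y, z axes.
In Python, from rig import manip gives the robot as it stands. The module is installed in compiled form; this text tells all that it offers.
- The arm moves only by the shell command python3 -m pendant 'ROWS' [FORCE]. ROWS is JSON, one flat list of numbers, 7 for each row, row after row: the finger opening in mm, from 0 to 85.4, then the shift along the world's x, y, z in mm, then the turn, a rotation vector about the world's x, y, z in rad. In form: [gripper, x, y, z, rx, ry, rz, gripper, x, y, z, rx, ry, rz, ...]. A call has 1 to 8 rows; each row is the pose to reach, as a shift and turn from the pose commanded when the call began; what a row does not reach only later rows make up. A row lasts 1/10 s, in which the tool goes at most 50 mm and 8.59 degrees, less where a joint would pass 70% of its speed; a pose out of reach is approached as far as the arm can. A call with a gripper value outside its range is refused whole. The fingers move at their own pace and stop on an object; FORCE is the grip in N (left out, the last holds). Time passes only in rows, so rows that repeat a pose let the fingers close. It gives the time, the measured TCP pose, the force, the opening and the grip force at its end, in the units of the state.
- manip.sense(): the state, without advancing time (a new reading comes with each control period).
- manip.snapshot(name): name is "side" or "top" or "wrist"; returns (picture, depth): 480x640x3 uint8, red, green, blue; 480x640 float32, m along the optical axis (not along the pixel's ray), 0 where there is no reading.
- manip.camera_params(name): a dict with "mtx" (3x3 intrinsics, pixels), "k1" (the pictures are not rectified: a ray, as slopes to the right and down, at radius r is drawn at 1 + k1 r^2 times it, then the intrinsics apply), "R" (3x3) and "t" (3): a world point X has camera coordinates R X + t. Camera axes: x right, y down, z forward; pixel columns grow to the right and rows downward; lengths in m; the calibration is good to about 2 mm. A picture is of the moment at which its call begins: read the wrist's pose just before it. camera_params takes no time and is no camera call; for the wrist camera it gives the pose at the moment of the call.
- manip.finish_job(): hands the job in; it is judged then, once.
The state is a dict: "t": time; "qpos": joint angles; "qvel": joint speeds; "effort": joint torques, N m; "tcp_pos": TCP position; "tool_rot": TCP orientation; "wrist_force": force on the tool from outside, world axes, zero at the start; "ft_torque": the same for the moment, N m; "finger_gap": opening from 0.0 (shut) to 1.0 (fully open); "finger_force": force on a finger pad.
Only numpy, scipy, OpenCV 4.12 (cv2) and the standard library are available. Lean on these libraries where they do the work, as an engineer would, in place of code of your own. Each camera call takes 0.05 s, during which the arm holds its last target. There are 200 camera calls.

## Working session

There is one attempt and no reset: what is moved stays moved. The work goes in short steps, Python scripts to look and compute and a shell command to move; the robot and the scene stay as the last step left them, time stands still between calls to the robot, and variables do not carry over. Pictures are saved under pics/ and viewed, at most 10 in all, crops included, and the job is handed in when it is done.

```bash
mkdir -p pics
cat > h.py <<'E'
import numpy as np, cv2
from rig import manip
def snap(n,tag):
    P=manip.camera_params(n); im,d=manip.snapshot(n)
    cv2.imwrite(f'pics/{tag}.png',im[:,:,::-1]); np.savez(f'pics/{tag}.npz',im=im,d=d,**{k:np.array(P[k]) for k in('mtx','k1','R','t')})
    return im,d,P
def ray(P,u,v):
    p=cv2.undistortPoints(np.array([[[u,v]]],float),np.array(P['mtx'],float),np.array([float(P['k1']),0,0,0])).ravel()
    R=np.array(P['R']);t=np.array(P['t']); return -R.T@t, R.T@np.array([p[0],p[1],1])
def onz(P,u,v,z):
    o,r=ray(P,u,v); return o+r*(z-o[2])/r[2]
def cloud(P,d):
    h,w=d.shape; v,u=np.mgrid[:h,:w]
    p=cv2.undistortPoints(np.stack([u,v],-1).reshape(-1,1,2).astype(float),np.array(P['mtx'],float),np.array([float(P['k1']),0,0,0])).reshape(h,w,2)
    X=np.dstack([p*d[...,None],d]); return (X-np.array(P['t']))@np.array(P['R'])
E
python3 - <<'E'
from h import *
for n in('top','side'): snap(n,n+'0')
a=cv2.imread('pics/top0.png');b=cv2.imread('pics/side0.png')
print(manip.sense()['t'],manip.sense()['tool_rot'])
E
```

```text
0.1 [[ 9.66953658e-01  2.54952148e-01 -1.59734392e-04]
 [ 2.54952118e-01 -9.66952666e-01  1.39981400e-03]
 [ 2.02429991e-04 -1.39427989e-03 -9.99999008e-01]]
```

View pics/top0.png

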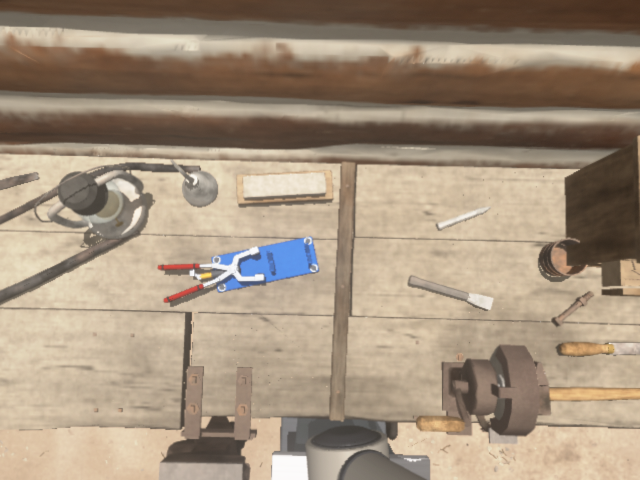

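View pics/side0.png

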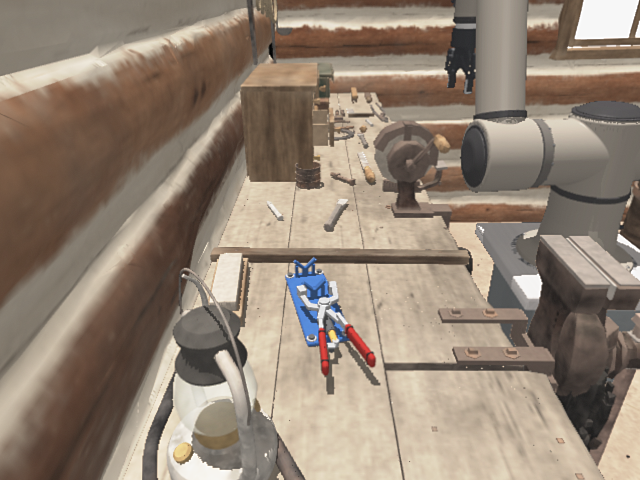

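Top view: the chisel has its butt at about (410,282) and its edge at (490,300). The punch is at (463,218). The clamp plate spans (215-318, 238-290), with the handles at left (160-200, 265-300).

Run:
```python
from h import *
z=np.load('pics/top0.npz');C=cloud(z,z['d']);im=z['im'].astype(int)
v,u=np.mgrid[:480,:640]
def box(a,b,c,d):return (u>=a)&(u<=b)&(v>=c)&(v<=d)&(z['d']>0)
print('cam',-z['R'].T@z['t'])
for q in((380,260),(343,260),(343,330),(390,320)): print(q,C[q[1],q[0]].round(4))
m=box(400,500,268,318)&(C[...,2]>.006)&(C[...,2]<.04)
p=C[m];c=p.mean(0);w,V=np.linalg.eigh(np.cov(p[:,:2].T));ax=V[:,1]*np.sign(V[1,1]);s=(p-c)[:,:2]@ax
mid=c[:2]+ax*(s.min()+s.max())/2
print('chisel',m.sum(),c,ax,np.arctan2(-ax[0],ax[1]),s.min(),s.max(),mid,p[:,2].max())
# end points by pixel
for q in((410,282),(490,301)):print(onz(z,*q,.0106))
# red
r=(im[...,0]>110)&(im[...,1]<60)&(im[...,2]<70)&box(140,240,250,310)
n,l=cv2.connectedComponents(r.astype(np.uint8))
for i in range(1,n):
    if (l==i).sum()>40:
        p=C[l==i];w,V=np.linalg.eigh(np.cov(p[:,:2].T));a=V[:,1]*np.sign(V[1,1]);s=(p-p.mean(0))[:,:2]@a
        print('red',len(p),p.mean(0),a,s.min(),s.max(),np.percentile(p[:,2],[5,95]))
b=(im[...,2]>im[...,0]+60)&box(205,325,230,300)
lo=b&(C[...,2]<.015);p=C[lo];rc=cv2.minAreaRect((p[:,:2]*1000).astype(np.float32));print('plate',rc,np.median(p[:,2]))
hi=b&(C[...,2]>.025);p=C[hi];print('hi',len(p))
n,l=cv2.connectedComponents(hi.astype(np.uint8))
for i in range(1,n):
    if (l==i).sum()>8:print((l==i).sum(),C[l==i].mean(0).round(4))
a=cv2.resize(cv2.imread('pics/top0.png')[225:315,150:330],None,fx=4.4,fy=4.4,interpolation=2);cv2.imwrite('pics/c1.png',a)
```

```text
cam [0.45927448 0.09118615 1.11453607]
(380, 260) [ 0.548  -0.0533 -0.0013]
(343, 260) [0.5438 0.0261 0.0261]
(343, 330) [0.4017 0.0231 0.0231]
(390, 320) [ 0.4237 -0.0748  0.004 ]
chisel 811 [ 0.48475108 -0.19910881  0.01619318] [0.25923173 0.96581515] -0.262226657313868 -0.0849489370870477 0.09202909037395687 [ 0.48566878 -0.19568975] 0.02644612537957895
[ 0.50303154 -0.11440039  0.0106    ]
[ 0.46850607 -0.2789026   0.0106    ]
plate ((533.2051391601562, 187.75674438476562), (74.96675872802734, 212.9910430908203), 13.205743789672852) 0.008342641243746632
hi 194
83 [0.555  0.0991 0.0376]
108 [0.5365 0.1745 0.0376]
```

View pics/c1.png

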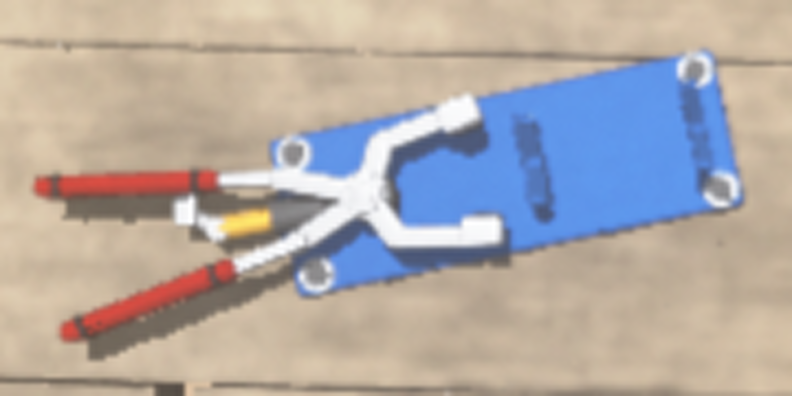

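Crop: the clamp handles point left, the jaws open towards the right, and the rests are dark marks at crop (530,165) and (695,120). By depth the seat is near (0.547, 0.132), with yaw about 0.235. Next I check the heights of the obstacles on the path.

Run:
```python
from h import *
z=np.load('pics/top0.npz');C=cloud(z,z['d']);ok=z['d']>0
for x in np.arange(.15,.75,.1):
    print(round(x,2),[ (lambda q: round(float(q.max()),2) if len(q) else None)(C[ok&(C[...,0]>=x)&(C[...,0]<x+.1)&(C[...,1]>=y)&(C[...,1]<y+.1)][:,2]) for y in np.arange(-.6,.6,.1)])
```

```text
0.15 [0.01, 0.01, 0.03, 0.18, 0.02, 0.42, 0.38, 0.01, 0.15, 0.15, 0.01, 0.01]
0.25 [0.03, 0.03, 0.04, 0.23, 0.22, 0.26, 0.27, 0.01, 0.02, 0.02, 0.01, 0.01]
0.35 [0.03, 0.03, 0.01, 0.21, 0.17, 0.01, 0.03, 0.01, 0.01, 0.05, 0.01, 0.01]
0.45 [0.14, 0.27, 0.06, 0.02, 0.03, 0.01, 0.05, 0.06, 0.06, 0.06, 0.01, 0.03]
0.55 [0.11, 0.28, 0.07, 0.02, 0.02, 0.01, 0.04, 0.06, 0.06, 0.01, 0.26, 0.25]
0.65 [None, 0.28, 0.01, 0.02, 0.01, 0.01, 0.05, 0.05, 0.05, 0.17, 0.26, 0.21]
```

```bash
python3 -m pendant '[60,0,0,50,0,0,0, 60,0,0,100,0,0,0, 60,15,15,130,0,0,0.12, 60,50,45,140,0,0,0.25, 60,90,80,140,0,0,0.4, 60,125,110,140,0,0,0.53, 60,160,140,140,0,0,0.66, 60,195,170,140,0,0,0.8]' 60 && python3 -m pendant '[60,35,30,-5,0,0,0.1, 60,70,60,-15,0,0,0.2, 60,105,90,-40,0,0,0.25, 60,125,115,-80,0,0,0.25, 60,135,130,-115,0,0,0.25, 60,135,130,-115,0,0,0.25]'
python3 - <<'E'
from h import *
s=manip.sense();print(s['tcp_pos'],s['tool_rot'].__repr__(),s['wrist_force'],s['qpos'])
snap('wrist','w1')
E
```

```text
t: 0.9
tcp_pos: [0.3299, -0.3361, 0.3712]
tool_rot: [[0.486, 0.874, -0.0], [0.874, -0.486, 0.0], [0.0, -0.0, -1.0]]
wrist_force: [0.2, 0.3, 0.7]
finger_gap: 0.702
finger_force: 0.0
t: 1.5
tcp_pos: [0.4625, -0.2041, 0.2512]
tool_rot: [[0.257, 0.966, -0.009], [0.967, -0.257, 0.006], [0.004, -0.01, -1.0]]
wrist_force: [-0.7, -0.5, 0.1]
finger_gap: 0.7
finger_force: 0.0
[ 0.46251316 -0.20407241  0.25121528] array([[ 0.25660956,  0.96647454, -0.00885949],
       [ 0.96650754, -0.25656039,  0.00631938],
       [ 0.00383452, -0.01018438, -0.99994079]]) [-0.7244868  -0.45067861  0.07203936] [-5.67596388e-01  2.96935083e-01  1.53308905e+00  5.83450788e-04
  1.32243640e+00 -3.08247800e-01]
```

View pics/w1.png

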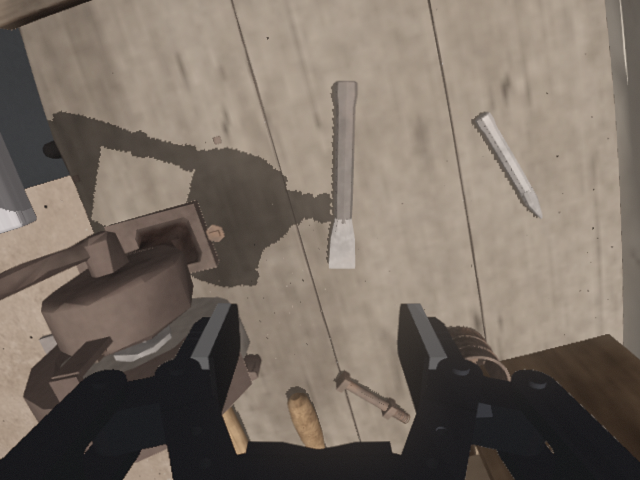

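The wrist view shows the chisel from its butt at (344,82) to its edge at (342,268), almost parallel to the fingers. The punch is at right (505,165).

Run:
```python
from h import *
z=np.load('pics/w1.npz');C=cloud(z,z['d']);v,u=np.mgrid[:480,:640]
for q in((290,100),(400,150),(400,250)):print(C[q[1],q[0]])
m=(u>322)&(u<370)&(v>74)&(v<276)&(C[...,2]>.007)&(z['d']>0)
p=C[m];s0=manip.sense()
a=onz(z,344.5,82,.0106);b=onz(z,342,268,.003);print('px',a,b,(a+b)/2,np.linalg.norm(a-b))
sh=m&(v<215);q=C[sh];w,V=np.linalg.eigh(np.cov(q[:,:2].T));ax=V[:,1]*np.sign(V[1,1]);s=(p-q.mean(0))[:,:2]@ax
mid=q.mean(0)[:2]+ax*(s.min()+s.max())/2
print(mid,ax,np.arctan2(-ax[0],ax[1]),s.max()-s.min(),np.percentile(q[:,2],[50,98]))
R=s0['tool_rot'];print('tool y ang',np.arctan2(R[1][1],R[0][1]),'dpos',mid-s0['tcp_pos'][:2],s0['tcp_pos'])
```

```text
[ 0.45763326 -0.11504149 -0.00071084]
[ 0.54550656 -0.18475936  0.00066359]
[ 5.25647183e-01 -2.82894863e-01  6.42403741e-05]
px [ 0.50888697 -0.11292473  0.0106    ] [ 0.46426348 -0.28585227  0.003     ] [ 0.48657523 -0.1993885   0.0068    ] 0.17875388301267814
[ 0.48673736 -0.19743481] [0.26264991 0.9648912 ] -0.26576751113694475 0.17605479735509302 [0.01814481 0.02109642]
tool y ang -0.26047765058895067 dpos [0.0235918  0.00874307] [ 0.46314557 -0.20617788  0.25435337]
```

```bash
python3 -m pendant '[60,10,5,-45,0,0,0, 60,23,10,-90,0,0,0, 60,23,10,-135,0,0,0, 60,23,10,-180,0,0,0, 60,23,10,-215,0,0,0, 60,23,10,-240,0,0,0, 60,23,10,-251,0,0,0, 60,23,10,-251,0,0,0]' 60 && python3 -m pendant '[15,0,0,0,0,0,0,15,0,0,0,0,0,0,15,0,0,0,0,0,0,15,0,0,0,0,0,0,15,0,0,0,0,0,0]' 60
```

```text
t: 2.35
tcp_pos: [0.487, -0.1989, 0.0054]
tool_rot: [[0.261, 0.965, -0.0], [0.965, -0.261, -0.0], [-0.0, -0.0, -1.0]]
wrist_force: [-0.1, 0.1, -0.6]
finger_gap: 0.704
finger_force: 0.0
t: 2.85
tcp_pos: [0.4877, -0.1983, 0.0071]
tool_rot: [[0.26, 0.966, 0.002], [0.966, -0.26, -0.002], [-0.001, 0.003, -1.0]]
wrist_force: [-1.1, 0.0, 7.6]
finger_gap: 0.222
finger_force: 58.4
```

```bash
python3 -m pendant '[15,0,0,20,0,0,0, 15,0,0,60,0,0,0, 15,5,15,100,0,0,0.05, 15,10,50,125,0,0,0.15, 15,18,90,135,0,0,0.25, 15,26,130,140,0,0,0.35, 15,34,170,140,0,0,0.43, 15,42,210,140,0,0,0.5]' && python3 -m pendant '[15,8,45,0,0,0,0, 15,16,85,0,0,0,0, 15,18,110,0,0,0,0, 15,18,120,0,0,0,0, 15,18,120,0,0,0,0, 15,18,120,0,0,0,0]'
python3 - <<'E'
from h import *
s=manip.sense();print(s['tcp_pos'],s['tool_rot'],s['wrist_force'])
snap('wrist','w2'); snap('top','t2')
E
```

```text
t: 3.65
tcp_pos: [0.5289, 0.014, 0.1462]
tool_rot: [[-0.238, 0.971, 0.001], [0.971, 0.238, -0.0], [-0.0, 0.001, -1.0]]
wrist_force: [0.8, -0.2, -2.8]
finger_gap: 0.22
finger_force: 59.6
t: 4.25
tcp_pos: [0.5467, 0.1314, 0.1454]
tool_rot: [[-0.235, 0.972, -0.0], [0.972, 0.235, -0.001], [-0.001, -0.0, -1.0]]
wrist_force: [0.4, -0.8, -2.8]
finger_gap: 0.215
finger_force: 59.6
[0.54665127 0.13143487 0.14540622] [[-2.34685701e-01  9.72071295e-01 -1.41149162e-04]
 [ 9.72071145e-01  2.34685577e-01 -6.07909344e-04]
 [-5.57805550e-04 -2.79874658e-04 -9.99999805e-01]] [ 0.37363723 -0.77283534 -2.76497627]
```

View pics/w2.png

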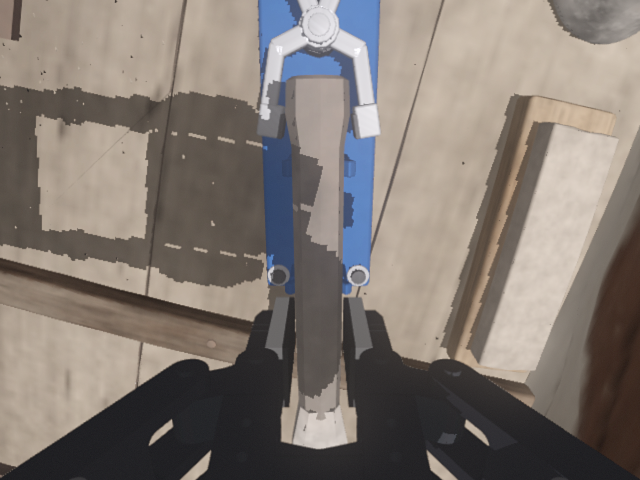

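The chisel is over the clamp, butt at (318,80), pivot at (320,25), jaws at (268,122) and (367,120). I'll check the alignment numerically.

Run:
```python
from h import *
z=np.load('pics/w2.npz');C=cloud(z,z['d']);v,u=np.mgrid[:480,:640];im=z['im'].astype(int)
seat=np.array([.547,.132]);A=np.array([-.235,.972]);X=np.array([.972,.235])
f=lambda p:((p[:2]-seat)@X*1000,(p[:2]-seat)@A*1000)
print('pivot',f(onz(z,320,25,.055)))
for q in((268,110),(367,110)):
    c=C[q[1],q[0]];print('jaw',f(c),c[2])
m=(u>280)&(u<355)&(v>70)&(v<300)&(C[...,2]>.11)&(z['d']>0);p=C[m]
s=np.array([f(a) for a in p]);print('chisel x,y',len(p))
for a,b in((60,90),(40,60),(20,40)):
    k=(s[:,1]>a)&(s[:,1]<b); print(a,b,k.sum(),(s[k,0].min()+s[k,0].max())/2,p[k,2].max())
print('butt',s[:,1].max())
b=(im[...,2]>im[...,0]+50)&(z['d']>0)&(C[...,2]<.012)
s=np.array([f(a) for a in C[b]]);h=C[b][:,2]
for a,c in((-30,20),(50,90)):
    k=(s[:,1]>a)&(s[:,1]<c);print('plate x',np.percentile(s[k,0],[.5,99.5]))
t=np.load('pics/t2.npz')
```

```text
pivot (np.float64(1.475409846798309), np.float64(119.15496196408465))
jaw (np.float64(-27.3069118468197), np.float64(76.17985508925135)) 0.04984361641170844
jaw (np.float64(27.533301235826798), np.float64(76.24003749609108)) 0.051229899256222726
chisel x,y 12106
60 90 5488 0.15863885973493197 0.1604714305369955
40 60 3044 0.37753957089223533 0.1596319802725875
20 40 2667 0.46627462366294026 0.15933217543997866
butt 88.15870824512837
plate x [-36.0757308   37.87225986]
plate x [-36.30589407  38.05477477]
```

```bash
python3 -m pendant '[15,1,0,-40,0,0,0, 15,1,0,-75,0,0,0, 15,1,0,-90,0,0,0, 15,1,0,-98,0,0,0, 15,1,0,-103,0,0,0, 15,1,0,-106,0,0,0, 15,1,0,-106,0,0,0, 15,1,0,-106,0,0,0]'
```

```text
t: 5.15
tcp_pos: [0.5483, 0.132, 0.0403]
tool_rot: [[-0.235, 0.972, 0.001], [0.972, 0.235, -0.0], [-0.001, 0.001, -1.0]]
wrist_force: [-2.1, -3.1, 1.4]
finger_gap: 0.22
finger_force: 59.8
```

```bash
python3 -m pendant '[50,0,0,0,0,0,0,50,0,0,0,0,0,0,50,0,0,0,0,0,0,50,0,0,0,0,0,0]' && python3 -m pendant '[50,0,0,30,0,0,0,50,0,0,70,0,0,0,60,0,0,110,0,0,0,60,-2,10,135,0,0,0,60,-2,10,135,0,0,0]'
python3 - <<'E'
from h import *
im,d,P=snap('wrist','w3');s=manip.sense();print(s['tcp_pos'])
C=cloud(P,d);v,u=np.mgrid[:480,:640];im=im.astype(int)
seat=np.array([.5478,.132]);A=np.array([-.235,.972]);X=np.array([.972,.235])
S=np.dstack([(C[...,:2]-seat)@X*1000,(C[...,:2]-seat)@A*1000])
for a,b in((70,86),(50,62),(10,30),(-20,0),(-70,-50)):
    k=(d>0)&(abs(S[...,0])<17)&(S[...,1]>a)&(S[...,1]<b)&(C[...,2]>.035)&(C[...,2]<.07)
    if k.any(): print(a,b,k.sum(),S[k][:,0].min(),S[k][:,0].max(),np.percentile(C[k][:,2],98))
r=(im[...,0]>90)&(im[...,1]<60)&(im[...,2]<70)&(d>0)&(C[...,2]<.08)
for sg in(-1,1):
    k=r&(S[...,0]*sg>0)
    if k.any(): print('red',k.sum(),S[k].min(0),S[k].max(0),np.percentile(C[k][:,2],[5,95]))
E
```

```text
t: 5.55
tcp_pos: [0.5482, 0.1325, 0.0395]
tool_rot: [[-0.235, 0.972, 0.001], [0.972, 0.235, 0.0], [-0.0, 0.001, -1.0]]
wrist_force: [0.0, 0.3, 0.0]
finger_gap: 0.586
finger_force: 0.0
t: 6.05
tcp_pos: [0.5479, 0.1435, 0.1786]
tool_rot: [[-0.236, 0.972, 0.008], [0.972, 0.236, 0.001], [-0.001, 0.008, -1.0]]
wrist_force: [0.8, 0.1, 0.2]
finger_gap: 0.705
finger_force: 0.0
[0.54673862 0.14287783 0.17614082]
70 86 787 -10.318829548542734 10.114437633311878 0.052947032160086935
50 62 472 -8.63808571491232 8.218357986792272 0.05162740256772637
10 30 706 -8.398594694424055 8.43543482899411 0.05176745529537918
-20 0 625 -8.829793739484199 7.859262734044834 0.05169721781411501
-70 -50 705 -12.598253251137287 11.940137149007226 0.04947124344821408
```

View pics/w3.png

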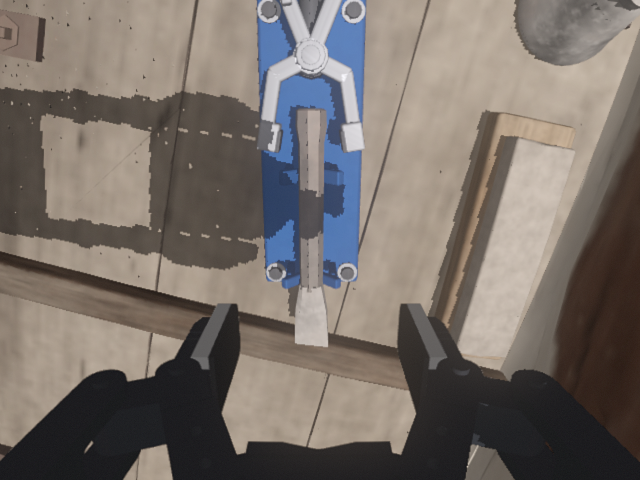

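The chisel lies home in both rests: top at 52 mm, centred, butt at (311,110) between the jaws at (268,137) and (352,137). Next I go towards the handles for a look.

```bash
python3 -m pendant '[84,-10,40,0,0,0,0,84,-20,85,0,0,0,0,84,-30,125,0,0,0,0,84,-32,130,0,0,0,0,84,-32,130,0,0,0,0,84,-32,130,0,0,0,0]'
python3 - <<'E'
from h import *
s=manip.sense();im,d,P=snap('wrist','w4');print(s['tcp_pos'])
C=cloud(P,d);im=im.astype(int)
seat=np.array([.5478,.132]);A=np.array([-.235,.972]);X=np.array([.972,.235])
S=np.dstack([(C[...,:2]-seat)@X*1000,(C[...,:2]-seat)@A*1000])
r=(im[...,0]>1.8*im[...,1])&(im[...,0]>60)&(im[...,2]<80)&(d>0)&(C[...,2]>.025)&(C[...,2]<.06)&(abs(S[...,0])<70)
print(r.sum())
for a in range(180,280,12):
    k=r&(abs(S[...,1]-a)<4)
    if k.any(): q=S[k][:,0];print(a,q.min(),q[q<0].max() if (q<0).any() else 0,q[q>0].min()if (q>0).any() else 0,q.max(),np.percentile(C[k][:,2],97))
E
```

```text
t: 6.7
tcp_pos: [0.5138, 0.2713, 0.1734]
tool_rot: [[-0.234, 0.972, -0.001], [0.972, 0.234, -0.001], [-0.001, -0.002, -1.0]]
wrist_force: [0.8, -0.4, 0.1]
finger_gap: 0.983
finger_force: 0.0
[0.513797   0.2712595  0.17335005]
3844
192 -26.3515889948654 -15.515629491573716 16.589922486580093 26.659139818895092 0.05346350912878315
204 -28.415663564393984 -17.468219433712992 18.853944153356917 28.78058633764149 0.05318928140307444
216 -30.092254641741413 -19.724534965909037 21.04702427345758 30.792592376313717 0.05333749937586035
228 -32.43272368202946 -21.729696203746023 22.767479897419598 33.09940105465831 0.053148321634696835
240 -34.2909769752373 -23.98863331446378 24.86135202038239 35.15439758154093 0.05324384622261748
252 -35.54009977049477 -25.640035449959573 27.414076101272826 36.65876616594464 0.05327070043126768
264 -37.01092055684449 -27.67649120019161 29.16700460066706 38.0584365228221 0.053110796191373974
```

View pics/w4.png

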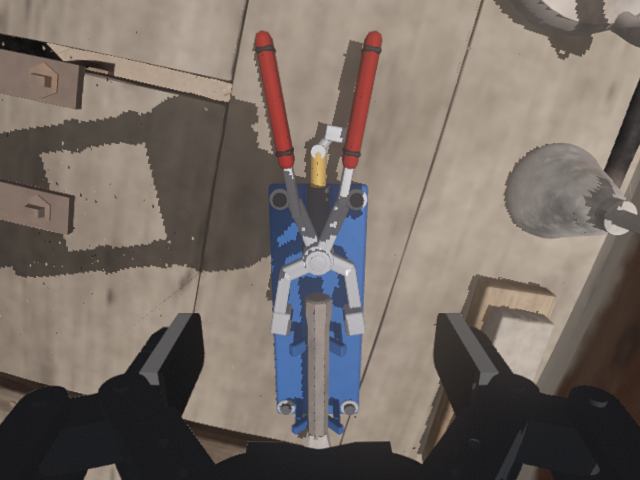

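The handles are at left (275,100) and right (363,100), symmetric about the clamp axis within 0.4 mm. The jaws are open and the chisel is in place. I'll lower onto the squeeze point.

```bash
python3 -m pendant '[84,-10,40,0,0,0,0,84,-19,78,-10,0,0,0,84,-19,81,-50,0,0,0,84,-19,81,-95,0,0,0,84,-19,81,-125,0,0,0,84,-19,81,-145,0,0,0,84,-19,81,-151,0,0,0,84,-19,81,-151,0,0,0]' && python3 -m pendant '[70,0,0,0,0,0,0,60,0,0,0,0,0,0,50,0,0,0,0,0,0,40,0,0,0,0,0,0,34,0,0,0,0,0,0,31,0,0,0,0,0,0,31,0,0,0,0,0,0,31,0,0,0,0,0,0]' 30
```

```text
t: 7.55
tcp_pos: [0.4952, 0.3521, 0.0227]
tool_rot: [[-0.233, 0.972, -0.001], [0.972, 0.233, -0.001], [-0.001, -0.001, -1.0]]
wrist_force: [0.1, -0.0, 0.8]
finger_gap: 0.984
finger_force: 0.0
t: 8.35
tcp_pos: [0.4952, 0.3534, 0.0235]
tool_rot: [[-0.235, 0.972, 0.001], [0.972, 0.235, 0.0], [0.0, 0.001, -1.0]]
wrist_force: [-0.6, -0.5, -0.2]
finger_gap: 0.363
finger_force: 0.0
```

```bash
python3 -m pendant '[60,0,0,0,0,0,0,60,0,0,0,0,0,0,60,0,0,0,0,0,0]' && python3 -m pendant '[60,0,0,40,0,0,0,60,0,0,90,0,0,0,60,8,-35,140,0,0,0,60,16,-75,155,0,0,0,60,19,-81,155,0,0,0,60,19,-81,155,0,0,0]'
python3 - <<'E'
from h import *
s=manip.sense();im,d,P=snap('wrist','w5');print(s['tcp_pos'])
C=cloud(P,d);im=im.astype(int)
seat=np.array([.5478,.132]);A=np.array([-.235,.972]);X=np.array([.972,.235])
S=np.dstack([(C[...,:2]-seat)@X*1000,(C[...,:2]-seat)@A*1000])
r=(im[...,0]>1.8*im[...,1])&(im[...,0]>60)&(im[...,2]<80)&(d>0)&(C[...,2]>.025)&(C[...,2]<.06)&(abs(S[...,0])<70)
for a in (204,228,252):
    k=r&(abs(S[...,1]-a)<4)
    if k.any(): q=S[k][:,0];print(a,q.min(),q.max())
E
```

```text
t: 8.65
tcp_pos: [0.4949, 0.3533, 0.0233]
tool_rot: [[-0.235, 0.972, 0.0], [0.972, 0.235, -0.0], [-0.0, 0.0, -1.0]]
wrist_force: [-0.5, 0.7, 0.4]
finger_gap: 0.704
finger_force: 0.0
t: 9.25
tcp_pos: [0.5146, 0.2711, 0.1789]
tool_rot: [[-0.232, 0.973, 0.001], [0.973, 0.232, 0.0], [0.0, 0.001, -1.0]]
wrist_force: [0.3, 1.0, -0.3]
finger_gap: 0.704
finger_force: 0.0
[0.51458402 0.27109606 0.17890118]
204 -13.071814292805707 13.394446926005491
228 -12.688815237646907 13.160493728845273
252 -12.313547811692699 12.911739133212244
```

View pics/w5.png

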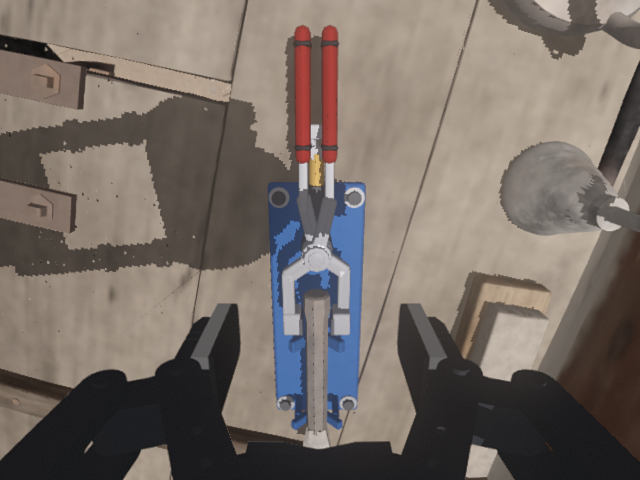

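Handles closed in parallel at (303,90) and (330,90). The jaws at (291,324) and (341,324) bracket the chisel. I'll measure the jaw gap and handle angle from the saved data.

Run:
```python
from h import *
seat=np.array([.5478,.132]);A=np.array([-.235,.972]);X=np.array([.972,.235])
for n in('w4','w5'):
    z=np.load(f'pics/{n}.npz');d=z['d'];C=cloud(z,d);im=z['im'].astype(int)
    S=np.dstack([(C[...,:2]-seat)@X*1000,(C[...,:2]-seat)@A*1000])
    r=(im[...,0]>1.8*im[...,1])&(im[...,0]>60)&(im[...,2]<80)&(d>0)&(C[...,2]>.025)&(C[...,2]<.06)&(abs(S[...,0])<70)&(S[...,1]>185)&(S[...,1]<270)
    for sg in(-1,1):
        k=r&(S[...,0]*sg>0);print(n,'handle angle',np.arctan(np.polyfit(S[k][:,1],S[k][:,0],1)[0]))
    k=(d>0)&(abs(S[...,1]-64)<2)&(abs(S[...,0])<40)&(C[...,2]>.03)
    o=np.argsort(S[k][:,0]);q=np.c_[S[k][:,0],C[k][:,2]*1000][o];print([(round(a,1),round(b)) for a,b in q[::4]])
a=cv2.imread('pics/w5.png')[250:440,240:400];cv2.imwrite('pics/c5.png',cv2.resize(a,None,fx=3.1,fy=3.1,interpolation=2))
```

```text
w4 handle angle -0.16650108123328078
w4 handle angle 0.171529874976545
[(np.float64(-34.8), 50), (np.float64(-33.8), 52), (np.float64(-33.1), 51), (np.float64(-31.8), 51), (np.float64(-30.9), 52), (np.float64(-30.2), 51), (np.float64(-29.5), 51), (np.float64(-28.7), 52), (np.float64(-27.9), 52), (np.float64(-27.4), 50), (np.float64(-26.6), 51), (np.float64(-25.8), 51), (np.float64(-25.7), 53), (np.float64(-25.1), 51), (np.float64(-24.3), 51), (np.float64(-23.6), 51), (np.float64(-22.9), 51), (np.float64(-22.9), 52), (np.float64(-22.1), 51), (np.float64(-21.5), 50), (np.float64(-21.3), 52), (np.float64(-20.6), 52), (np.float64(-7.6), 45), (np.float64(-6.8), 48), (np.float64(-6.1), 47), (np.float64(-5.4), 48), (np.float64(-4.6), 48), (np.float64(-3.9), 49), (np.float64(-3.2), 48), (np.float64(-2.4), 50), (np.float64(-1.7), 50), (np.float64(-0.9), 50), (np.float64(-0.2), 50), (np.float64(-0.2), 51), (np.float64(0.5), 51), (np.float64(1.3), 49), (np.float64(2.0), 50), (np.float64(2.7), 50), (np.float64(3.5), 50), (np.float64(4.2), 50), (np.float64(4.9), 50), (np.float64(5.0), 50), (np.fl
[... 1822 characters left out ...]
5.2), 50), (np.float64(5.2), 48), (np.float64(6.0), 48), (np.float64(6.7), 47), (np.float64(7.5), 46), (np.float64(8.3), 45), (np.float64(8.3), 44), (np.float64(10.6), 45), (np.float64(11.1), 52), (np.float64(11.9), 52), (np.float64(12.6), 52), (np.float64(13.3), 52), (np.float64(13.4), 51), (np.float64(14.1), 51), (np.float64(14.8), 52), (np.float64(15.6), 52), (np.float64(16.3), 52), (np.float64(17.1), 52), (np.float64(17.1), 51), (np.float64(17.9), 51), (np.float64(18.6), 51), (np.float64(19.4), 51), (np.float64(20.1), 52), (np.float64(20.8), 51), (np.float64(21.6), 51), (np.float64(22.3), 52), (np.float64(22.4), 51), (np.float64(23.1), 51), (np.float64(23.8), 51), (np.float64(24.6), 51)]
```

View pics/c5.png

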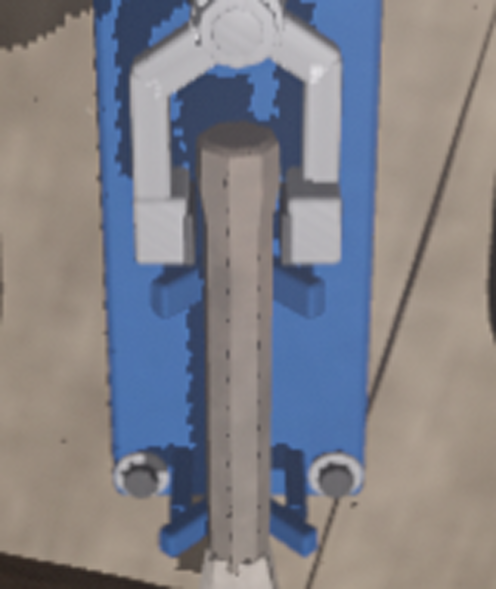

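The handles have turned about 0.174 rad, so they are locked. The jaw faces sit at ±10.4 mm, against the 10.5 mm shank radius, and the chisel is still home in the rests. Handing in.

```bash
python3 -c "
from rig import manip
print(manip.finish_job())"
```

```text
the job is handed in; nothing more can be done
None
```

The chisel is locked in the clamp, cutting edge pointing away from the handles; the handles snapped over and were let go, the robot never went near the punch, and I handed in at about 9.3 s of the 43 s.

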